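# Load the light blue soap into the spring pusher tray and close its gate

### The arm

A 6-joint arm with a two-finger parallel gripper is mounted at the origin on a cart in front of the work surface, level with it; the furniture and walls round the work are solid. World frame = base frame: x ahead of the robot, y to its left, z up, the work surface at z = 0. Lengths are in mm, angles in rad, forces in N, time in s.
With the tool pointing down it reaches from about 350 to 875 mm from the base axis. Payload 4.2 kg.
Tool frame: the origin (TCP) lies between the finger pads; the fingertips stand 11 mm ahead of it and the grasp point (between the pads) lies 8 mm behind it; z points along the fingers, y is the direction in which the jaws open and shut (so a half turn about z gives the same grasp; the last joint's range is limited). The gripper opens to 85 mm and grips with 20 to 120 N. Pads are 22 mm wide; open, the fingers measure 114 mm over their backs; the gripper's body (76 mm by 85 mm) begins 54 mm behind the grasp point. The pads swing forward as they close: fully open they stand 13 mm farther back than shut.
Start: joints at [1.545, 0.385, 0.008, 0, -1.194, -0.259], TCP at [175.571, 599.812, 242.312] pointing down, gripper open.
Joint ranges: [-3.14, 3.14], [-1.21, 2.06], [-1.07, 1.41], [-3.16, 2.05], [-2.99, -0.16], [-3.1, 3.1]. Speed limits (rad/s): [2.79, 2.79, 3.14, 3.14, 3.14, 3.14].

### API

Orientations are given as a unit quaternion [x, y, z, w].
In Python, from bench import * gives the robot as it stands.
- The arm moves only by the tool servo_tool, never from a script. Its argument "rows" is a list of rows, each a list of 7 numbers: the opening, from 0 (shut) to 1 (fully open), then the shift along the tool's x, y, z in cm, then the turn, a rotation vector about the tool's x, y, z in degrees. A call has 1 to 12 rows; each row shifts and turns the commanded pose from where the row before left it, along the tool's axes as they then stand; what a row does not reach is not made up. A row lasts 1/10 s, in which the tool goes at most 50 mm and 8.59 degrees, less where a joint would pass 70% of its speed; a pose out of reach is approached as far as the arm can. A call is refused whole if a number of a shift passes 5 or a number of a turn 8.59, either way. A call with a gripper value outside its range is refused whole. The fingers move at their own pace and stop on an object; the grip force is fixed at half the most. Time passes only in rows, so rows that do not move let the fingers close. It gives the time, the measured TCP pose, the force and the opening at its end, in the units of the state.
- read_state(): the state, without advancing time (a new reading comes with each control period).
- get_image(name): name is "scene" or "top" or "wrist"; returns a dict with "image" (384x512x3 uint8, red, green, blue), "mtx" (3x3 intrinsics, pixels), "extrinsics" (4x4, takes a point from camera to world coordinates). Camera axes: x right, y up, looking along -z (the intrinsics and any distortion apply to the point x, -y, -z); pixel columns grow to the right and rows downward; lengths in mm; the calibration is good to about 2 mm. A picture is of the moment at which its call begins. There is no depth.
- job_done(): hands the job in, once; it reports no verdict.
The state is a dict: "clock": time; "joints": joint angles; "joint_vel": joint speeds; "joint_efforts": joint torques, N m; "position": TCP position; "ee_rot": TCP orientation; "contact_force": force on the tool from outside, world axes, zero at the start; "wrist_torque": the same for the moment, N m; "gripper_width": finger opening in mm.
Only numpy, scipy, OpenCV 4.12 (cv2) and the standard library are available. Lean on these libraries where they do the work, as an engineer would, in place of code of your own. Each camera call takes 0.05 s, during which the arm holds its last target. There are 200 camera calls.

### The job

Restock the spring-fed soap tray: lay the light blue boxed soap that lies by itself on the counter (not those in the bowl) flat and lengthwise in the tray's channel, between the blue gate and the red spring pusher. Then slide the blue gate along the channel towards the pusher until it is fully closed, so that the soap is pressed back against the spring, and let go. Leave the amber boxed soap where it is.

Things in the scene. Friction and masses are not known exactly. Their poses are not given: they have to be found in the camera images.
- blue_center (a point): Centre of the light blue soap box (loose, about 0.09 kg, 58 mm along its x, 88 mm along its y, 30 mm high along z), the one to load; it starts lying flat on the counter, so this point is 15 mm above what the box lies on. Grasp it across its 58 mm width, at half height or lower: gripped only by its top edge it swings.
- amber_center (a point): Centre of the amber (yellow-orange) soap box of the same size and axes as the light blue one, loose on the counter; a bystander, not to be moved.
- tray_bay (a point): Point on the channel's bed where the soap is laid, 22 mm above the counter; x runs along the channel towards the red pusher, z up. The loaded soap's 88 mm length lies along x, its centre 15 mm above this point. Walls and their lips are cut away 30 mm either side of this point along x, and the bed is 44 mm wide, so fingers fit beside the soap. Red pusher face: 60 mm along +x.
- tray: Soap tray fixed on the counter, grey base plate 300 x 110 x 6 mm; origin under its centre, axes as tray_bay. White channel along x, 70 mm wide between guide walls whose flared lips (top 45 mm above the counter) open to 85 mm. Red pusher plate 62 mm wide, 53 mm high over the counter, yields 50 mm along +x against a weak spring (under 4 N) and comes back. Blue gate at the -x end.
- gate_grip (a point): Centre of the blue gate's upright grip block (26 mm along the channel, 24 across; top 18 mm above this point), 67 mm above the counter; axes as tray_bay. The gate slides only along the channel and stays where left: x in tray_bay's frame is -98 to -86 mm open, -33 mm fully closed (stop). Its face towards the soap lies 28 mm along +x from here. Sliding takes 6 to 9 N.
There are look-alikes about, which are no part of the job. What is shaped like the part that bears blue_center but green or purple is not meant.

How it is judged (in metres and radians):
On the way:
1. the light blue soap lies flat and lengthwise on the bed of the channel between gate and pusher, while the gate is still open (y of blue_center in the frame of tray_bay between -0.014 and 0.014 m and z of blue_center in the frame of tray_bay between 0.008 and 0.023 m and angle between the y axis of blue_center and the x axis of tray_bay, either way round below 0.2 rad and angle between blue_center's own z axis and vertical below 0.15 rad and x of blue_center in the frame of tray_bay between -0.035 and 0.035 m and x of gate_grip in the frame of tray_bay below -0.07 m), for 0.2 s.
At the end, for the whole second after the job is handed in: The gate is within 12 mm of its stop; the light blue soap lies flat on the channel's bed, lengthwise within 11 degrees, within 14 mm of the middle line, between gate and pusher, pressed against the spring (centre 24 to 60 mm beyond tray_bay along x) (y of blue_center in the frame of tray_bay between -0.014 and 0.014 m and z of blue_center in the frame of tray_bay between 0.008 and 0.023 m and angle between the y axis of blue_center and the x axis of tray_bay, either way round below 0.2 rad and angle between blue_center's own z axis and vertical below 0.15 rad and x of blue_center in the frame of tray_bay between 0.024 and 0.06 m and x of gate_grip in the frame of tray_bay above -0.045 m); the robot touches nothing.
It fails at once if the amber soap is moved by more than 30 mm (distance of amber_center from where it was at the start of the episode above 0.03 m).
It also fails if it takes over 43 s, if anything falls off the work surface, if the arm or the gripper's body presses on something with over 40 N, if the wrist force passes 120 N, or if a joint passes its speed limit or range.

## Working session

There is one attempt and no reset: what is moved stays moved. The work goes in short steps, Python scripts to look and compute and a tool call to move; the robot and the scene stay as the last step left them, time stands still between calls to the robot, and variables do not carry over. Pictures are saved under pics/ and viewed, about 8 in all and at most 12, crops included, and the job is handed in when it is done.

Besides the shell and the picture viewer there is one more tool, called after "Emit:" as name(argument=value, ...), one argument or row to a line, values as JSON. servo_tool: Moves the arm, as the interface text tells. Its arguments: {"type":"object","properties":{"rows":{"type":"array","items":{"type":"array","items":{"type":"number"}}}},"required":["rows"]}

```bash
mkdir -p pics; ls; python3 - <<'E'
from bench import *
import cv2,numpy as np
for n in ["scene","top"]:
    d=get_image(n); cv2.imwrite(f"pics/{n}0.png",d["image"][:,:,::-1]); print(n,d["mtx"].tolist(),np.round(d["extrinsics"],4).tolist(), d.keys())
s=read_state(); print(s["ee_rot"],s["clock"],s["gripper_width"],s["position"])
E
```

```text
pics
scene [[382.2488338918764, 0.0, 254.15884317867284], [0.0, 382.2488338918764, 194.3798523188287], [0.0, 0.0, 1.0]] [[0.5072, 0.6481, -0.5681, -200.3736], [-0.8617, 0.3685, -0.3488, -562.5424], [-0.0167, 0.6664, 0.7454, 996.1996], [0.0, 0.0, 0.0, 1.0]] dict_keys(['image', 'mtx', 'extrinsics'])
top [[480.0758638101582, 0.0, 264.5580312274147], [0.0, 480.0758638101582, 195.15251646213662], [0.0, 0.0, 1.0]] [[0.0242, 0.9963, -0.0827, 402.0401], [-0.9997, 0.0245, 0.0032, -135.5288], [0.0052, 0.0826, 0.9966, 1773.758], [0.0, 0.0, 0.0, 1.0]] dict_keys(['image', 'mtx', 'extrinsics'])
[ 9.89862479e-01 -1.42025704e-01 -8.16118090e-05  9.82629133e-04] 0.1 85.47951942249294 [175.47168548 599.35412987 241.31955225]
```

View pics/scene0.png

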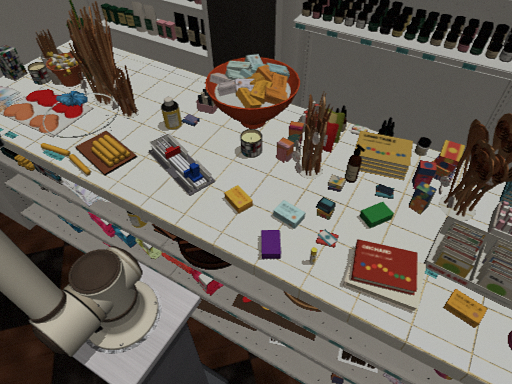

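View pics/top0.png

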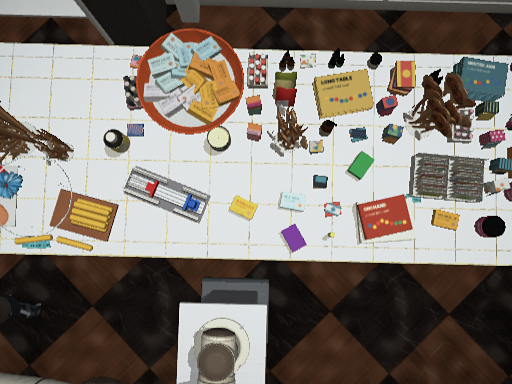

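Scene view: the light blue soap lies alone at (289,213), or (293,201) in the top view. The other candidates are the light blue soaps in the bowl (excluded by the task), the green (377,215) and purple (271,244) boxes (wrong colour), and a small box at (327,238) that is the wrong size. Amber is at (238,198). The tray is at (180,163), with red towards +y (image left) and the blue gate at (195,175).

```bash
cat > h.py <<'E'
import cv2,numpy as np
from bench import *
from scipy.spatial.transform import Rotation as R
def ray(d,u,v):
    K=d["mtx"];E=d["extrinsics"]
    c=np.array([(u-K[0,2])/K[0,0],-(v-K[1,2])/K[1,1],-1.])
    return E[:3,3],E[:3,:3]@c
def onz(d,p,z):
    o,r=ray(d,*p); return (o+r*(z-o[2])/r[2])
def blob(d,lo,hi,roi):
    h=cv2.cvtColor(d["image"],cv2.COLOR_RGB2HSV); m=cv2.inRange(h,np.array(lo),np.array(hi))
    k=np.zeros_like(m);x0,y0,x1,y1=roi;k[y0:y1,x0:x1]=m[y0:y1,x0:x1]
    cs,_=cv2.findContours(k,cv2.RETR_EXTERNAL,cv2.CHAIN_APPROX_NONE)
    c=max(cs,key=cv2.contourArea); return c
def box(d,c,z):
    w=np.array([onz(d,p[0],z)[:2] for p in c.astype(float)],np.float32)
    return cv2.minAreaRect(w)
E
python3 - <<'E'
from h import *
T=get_image("top");S=get_image("scene")
for n,d,rois in [("top",T,dict(blue=(272,185,312,218),amber=(225,190,262,222),red=(135,175,162,200),gate=(175,190,208,216),tray=(118,160,215,225))),
  ("scene",S,dict(blue=(268,195,310,232),amber=(220,183,256,214),red=(155,140,195,165),gate=(175,155,212,195)))]:
    for k,(lo,hi,z) in dict(blue=([80,25,120],[110,255,255],30),amber=([14,120,110],[32,255,255],30),red=([0,150,60],[6,255,255],53),gate=([105,120,50],[125,255,255],85),tray=([0,0,30],[179,60,165],6)).items():
        if k not in rois: continue
        try:
            c=blob(d,lo,hi,rois[k]); print(n,k,cv2.contourArea(c),cv2.boundingRect(c),np.round(np.array(sum(map(lambda q:list(q) if isinstance(q,tuple) else [q],box(d,c,z)),[])),1))
        except Exception as e: print(n,k,e)
a=cv2.resize(T["image"][160:225,115:315],None,fx=4,fy=4,interpolation=2)
b=cv2.resize(S["image"][130:235,145:310],None,fx=4,fy=4,interpolation=2)[:, :660]
b=cv2.resize(b,(500,318))
o=np.zeros((260+318,800,3),np.uint8);o[:260]=a;o[260:,:500]=b
cv2.imwrite("pics/crop.png",o[:,:,::-1])
E
```

```text
top blue 89.5 (283, 194, 20, 10) [ 535.1 -244.    70.7   26.5   80.1]
top amber 340.0 (230, 196, 28, 23) [502.4 -64.8  87.3  56.8  67. ]
top red 87.5 (146, 181, 13, 16) [562.9 268.8  35.6  59.3  69.2]
top gate 141.0 (183, 194, 17, 17) [505.6 115.5  48.6  60.   70.3]
top tray 2142.0 (124, 166, 87, 57) [544.9 222.5 307.5 112.2  69.6]
scene blue 342.5 (274, 200, 31, 24) [ 528.9 -246.1   88.3   57.6   80.3]
scene amber 322.5 (224, 185, 28, 25) [499.9 -68.7  94.4  57.1  67.3]
scene red 94.5 (165, 146, 16, 12) [555.3 253.3  51.1  59.2  58. ]
scene gate 148.5 (184, 163, 19, 19) [476.7  98.2  88.   56.5  51. ]
```

View pics/crop.png

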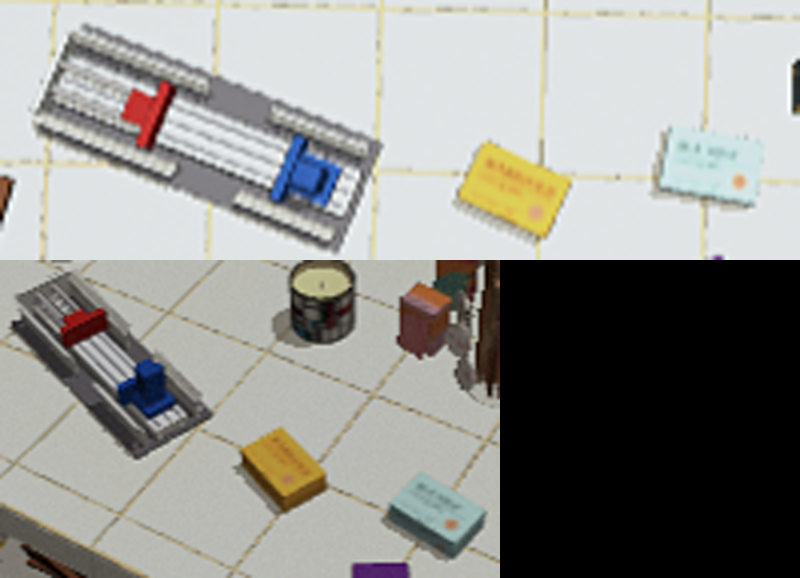

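Crop confirms it: the loose light blue soap has its printed top up, amber lies next to it, and the tray's cut-away is around crop (224,143). I'll move over the tray for a close wrist view, then on to the soap.

Emit:
servo_tool(
  rows=[
    [1, 3.8, 2.1, -0.5, 0, 0, 0],
    [1, 3.8, 2.1, -0.5, 0, 0, 0],
    [1, 3.8, 2.1, -0.5, 0, 0, 0],
    [1, 3.8, 2.1, -0.5, 0, 0, 0],
    [1, 3.8, 2.1, -0.5, 0, 0, 0],
    [1, 3.8, 2.1, -0.5, 0, 0, 0],
    [1, 3.8, 2.1, -0.5, 0, 0, 0],
    [1, 3.8, 2.1, -0.5, 0, 0, 0],
    [1, 3.8, 2.1, -0.5, 0, 0, 0],
    [1, 3.8, 2.1, -0.5, 0, 0, 0],
    [1, 3.8, 2.1, -0.5, 0, 0, 0],
    [1, 3.8, 2.1, -0.5, 0, 0, 0],
  ],
)

```text
clock: 1.4
position: [543.3, 228.4, 302.4]
ee_rot: [0.99, -0.142, -0.0, -0.0]
contact_force: [-0.6, 0.6, 0.2]
gripper_width: 85.0
```

```bash
python3 - <<'E'
from h import *
d=get_image("wrist");s=read_state();print(s["position"],s["joints"],s["clock"],R.from_quat(s["ee_rot"]).as_matrix().round(3).tolist());print(d["mtx"],d["extrinsics"].round(3))
cv2.imwrite("pics/w1.png",d["image"][:,:,::-1]);import pickle;pickle.dump(d,open("w1.pkl","wb"))
E
```

```text
[547.07415484 224.59952071 303.01920497] [ 0.66454674  0.29138969  0.02164636  0.00281836 -1.30031489  0.61599768] 1.45 [[0.958, -0.285, 0.002], [-0.285, -0.958, -0.002], [0.003, 0.001, -1.0]]
[[312.65468066   0.         257.95226296]
 [  0.         312.65468066 191.71392589]
 [  0.           0.           1.        ]] [[-2.81000e-01  9.14000e-01  2.93000e-01  6.19193e+02]
 [-9.60000e-01 -2.68000e-01 -8.40000e-02  2.05953e+02]
 [ 2.00000e-03 -3.05000e-01  9.52000e-01  4.33763e+02]
 [ 0.00000e+00  0.00000e+00  0.00000e+00  1.00000e+00]]
```

View pics/w1.png

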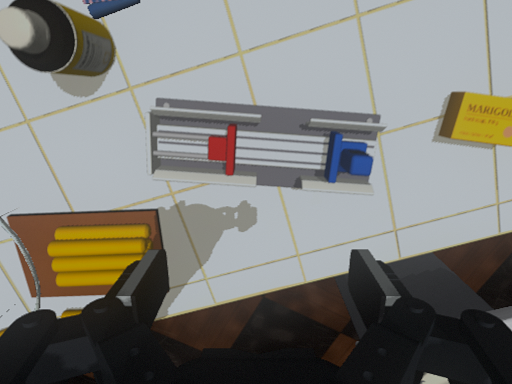

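Wrist view: the tray's wall ends are at about (260,117)/(310,123) and (256,180)/(303,185), the red plate at (231,150), the gate plate at (335,158) and the grip block top at (360,163). Amber is at (485,120).

```bash
python3 - <<'E'
from h import *
import pickle;d=pickle.load(open("w1.pkl","rb"))
for n,p,z in [("wUL",(260.5,120),45),("wUR",(310.5,125),45),("wLL",(256.5,182),45),("wLR",(302.5,185),45)]: print(n,onz(d,p,z).round(1))
for k,lo,hi,z,roi in [("red",[0,150,90],[6,255,255],53,(222,115,240,180)),("blue",[105,120,50],[125,255,255],85,(322,120,380,190)),("base",[0,0,60],[179,60,135],6,(140,90,392,200)),("amber",[14,120,110],[32,255,255],30,(435,80,512,150))]:
    c=blob(d,lo,hi,roi);print(k,cv2.boundingRect(c),box(d,c,z))
h=d["image"]
# grip block brightness
print(cv2.cvtColor(h,cv2.COLOR_RGB2HSV)[140:180:3,326:380:4,2])
cv2.imwrite("pics/c2.png",cv2.resize(h[90:200,140:392],None,fx=3,fy=3,interpolation=2)[:,:,::-1])
E
```

```text
wUL [586.5 211.6  45. ]
wUR [563.5 154.6  45. ]
wLL [512.6 238.4  45. ]
wLR [491.9 182.3  45. ]
red (222, 125, 14, 50) ((563.7833251953125, 259.9622497558594), (15.368367195129395, 60.71308135986328), 69.63539123535156)
blue (328, 132, 39, 51) ((521.5657348632812, 128.5078582763672), (38.74931716918945, 57.27756881713867), 71.29376983642578)
base (149, 98, 237, 91) ((545.678955078125, 215.67062377929688), (316.51416015625, 110.49569702148438), 69.51998901367188)
amber (450, 92, 62, 54) ((504.88226318359375, -64.22643280029297), (81.96475219726562, 58.05152130126953), 66.42437744140625)
[[145  63 101 151 147 158 169 177 174 171 154 143 127 175]
 [ 79  64 118 150 142 148 147 142 137 128 155 189 189 173]
 [143  66 133 148 147 151 151 151 150 151 135 115 163 178]
 [144  66 144 149 132  86  89 107 120 152 159 187 185 186]
 [122  64 149 150  65  72  61  52  55  59 143 189 177 190]
 [106  64 150 147  64  66  72 101 105  97  89 158 181 188]
 [103  64 150 141  65  65  68 142 150 148 145 143 183 188]
 [ 90  68 149 130  66  68  72 146 152 152 151 151 191 188]
 [ 66  83 149 118  66  66  83 149 150 151 150 146 188 189]
 [ 65  99 148 107  82  68  95 150 149 149 149 141 189 188]
 [ 66 116 149  99 103  74 105 147 148 148 149 134 187 189]
 [ 66 133 148  72  92  97 101 133 137 141 143 152 187 189]
 [ 67 143 148 104 106 105 105 104 102 100  99 188 188 189]
 [ 76 147 149 108 107 107 105 105 104 104 105 190 189 188]]
```

View pics/c2.png

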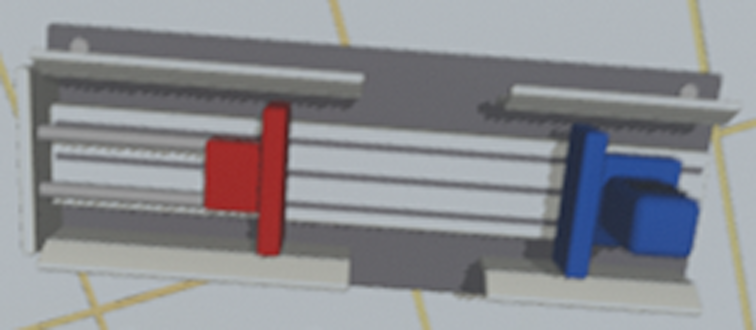

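Emit:
servo_tool(
  rows=[
    [1, 1.0, 3.8, 0, 0, 0, 0],
    [1, 1.0, 3.8, 0, 0, 0, 0],
    [1, 1.0, 3.8, 0, 0, 0, 0],
    [1, 1.0, 3.8, 0, 0, 0, 0],
    [1, 1.0, 3.8, 0, 0, 0, 0],
    [1, 1.0, 3.8, 0, 0, 0, 0],
    [1, 1.0, 3.8, 0, 0, 0, 0],
    [1, 1.0, 3.8, 0, 0, 0, 0],
    [1, 1.0, 3.8, 0, 0, 0, 0],
    [1, 1.0, 3.8, 0, 0, 0, 0],
    [1, 1.0, 3.8, 0, 0, 0, 0],
    [1, 1.0, 3.8, 0, 0, 0, 0],
  ],
)

```text
clock: 2.65
position: [529.1, -243.0, 302.2]
ee_rot: [0.99, -0.142, -0.0, -0.0]
contact_force: [0.7, 0.2, 0.6]
gripper_width: 85.1
```

Emit:
servo_tool(
  rows=[
    [1, 0, 0, 0.5, 0, 0, 8.4],
    [1, 0, 0, 0.5, 0, 0, 8.4],
    [1, 0, 0, 0.5, 0, 0, 8.4],
    [1, 0, 0, 0.5, 0, 0, 8.4],
    [1, 0, 0, 0.5, 0, 0, 8.4],
    [1, 0, 0, 0.5, 0, 0, 8.4],
    [1, 0, 0, 0.5, 0, 0, 8.4],
    [1, 0, 0, 0.5, 0, 0, 8.4],
    [1, 0, 0, 0.5, 0, 0, 8.4],
    [1, 0, 0, 0.5, 0, 0, 8.4],
    [1, 0, 0, 0, 0, 0, 0],
    [1, 0, 0, 0, 0, 0, 0],
  ],
)

```text
clock: 3.85
position: [529.4, -241.5, 252.3]
ee_rot: [-0.642, 0.767, 0.0, -0.0]
contact_force: [-1.2, 0.2, -0.0]
gripper_width: 85.2
```

```bash
python3 - <<'E'
from h import *
d=get_image("wrist");s=read_state();M=R.from_quat(s["ee_rot"]).as_matrix();p=s["position"];print(p,s["joints"],s["clock"],M.round(3).tolist())
im=d["image"].copy()
c=blob(d,[78,20,100],[115,255,255],(180,70,380,230));b=box(d,c,30);print(cv2.boundingRect(c),b)
T=np.array([*b[0],0])-p;print("tool shift",M.T@T)
cv2.drawContours(im,[c],-1,(255,0,0),1);cv2.imwrite("pics/w2.png",im[:,:,::-1])
import pickle;d=pickle.load(open("w1.pkl","rb"));print("grip",onz(d,(361,164.7),85));print("bay top",onz(get_image("top"),(171,195.7),45))
E
```

```text
[ 529.56262286 -241.52350974  252.4995584 ] [-1.49710051e-01  3.04638422e-01 -8.52256989e-02  1.39136707e-04
 -1.18070531e+00 -2.77990315e-02] 3.9 [[-0.177, -0.984, 0.0], [-0.984, 0.177, -0.0], [0.0, -0.0, -1.0]]
(231, 119, 53, 78) ((530.3297119140625, -247.02230834960938), (90.09574127197266, 58.4429817199707), 80.34567260742188)
tool shift [  5.24614294  -1.66755247 252.50059298]
grip [509.69472313 114.9476407   85.        ]
bay top [535.23335068 196.41304298  45.        ]
```

View pics/w2.png

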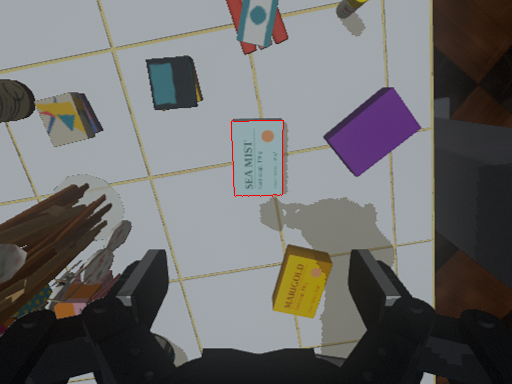

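The mask fits the light blue soap ("SEA MIST", px (258,158)), at world (530,-247), 80.3°. The tool is aligned within 0.5°. Descending now.

Emit:
servo_tool(
  rows=[
    [1, 0.5, -0.2, 3, 0, 0, -0.4],
    [1, 0, 0, 5, 0, 0, 0],
    [1, 0, 0, 5, 0, 0, 0],
    [1, 0, 0, 5, 0, 0, 0],
    [1, 0, 0, 3, 0, 0, 0],
    [1, 0, 0, 1.2, 0, 0, 0],
    [1, 0, 0, 1, 0, 0, 0],
    [1, 0, 0, 0.6, 0, 0, 0],
    [1, 0, 0, 0.4, 0, 0, 0],
    [1, 0, 0, 0, 0, 0, 0],
  ],
)

```text
clock: 4.95
position: [531.1, -246.9, 11.1]
ee_rot: [-0.643, 0.766, -0.001, 0.0]
contact_force: [-0.9, 0.1, 0.2]
gripper_width: 85.4
```

Emit:
servo_tool(
  rows=[
    [0.4, 0, 0, 0, 0, 0, 0],
    [0.4, 0, 0, 0, 0, 0, 0],
    [0.4, 0, 0, 0, 0, 0, 0],
    [0.4, 0, 0, 0, 0, 0, 0],
    [0.4, 0, 0, 0, 0, 0, 0],
    [0.4, 0, 0, 0, 0, 0, 0],
  ],
)

```text
clock: 5.55
position: [531.4, -246.9, 11.4]
ee_rot: [-0.644, 0.765, -0.001, 0.001]
contact_force: [-0.0, 0.9, 6.9]
gripper_width: 57.3
```

Emit:
servo_tool(
  rows=[
    [0.3, 0, 0, -1, 0, 0, 0],
    [0.3, 0, 0, -4, 0, 0, 0],
    [0.3, 0, 0, -5, 0, 0, 0],
    [0.3, 0, 0, -5, 0, 0, 0],
    [0.3, 0, 0, 0, 0, 0, 0],
  ],
)

```text
clock: 6.05
position: [534.7, -248.2, 168.8]
ee_rot: [-0.644, 0.765, -0.007, 0.004]
contact_force: [1.0, 0.3, -0.6]
gripper_width: 56.8
```

Emit:
servo_tool(
  rows=[
    [0.3, -2, 0.3, -1, 0, 0, 0],
    [0.3, -3.8, 0.6, -1, 0, 0, 0],
    [0.3, -3.8, 0.6, -1, 0, 0, 0],
    [0.3, -3.8, 0.6, 0, 0, 0, 0],
    [0.3, -3.8, 0.6, 0, 0, 0, 0],
    [0.3, -3.8, 0.6, 0, 0, 0, 0],
    [0.3, -3.8, 0.6, 0, 0, 0, 0],
    [0.3, -3.8, 0.6, 0, 0, 0, 0],
    [0.3, -3.8, 0.6, 0, 0, 0, 0],
    [0.3, -3.8, 0.6, 0, 0, 0, 0],
    [0.3, -3.8, 0.6, 0, 0, 0, 0],
    [0.3, -3.0, 0.6, 0, 0, 0, 0],
  ],
)

```text
clock: 7.25
position: [536.0, 190.5, 189.8]
ee_rot: [-0.644, 0.765, 0.0, -0.0]
contact_force: [0.1, 0.8, -0.4]
gripper_width: 56.7
```

Emit:
servo_tool(
  rows=[
    [0.3, 0, 0, 0, 0, 0, 5.3],
    [0.3, 0, 0, 0, 0, 0, 5.3],
    [0.3, 0, 0, 0, 0, 0, 0],
    [0.3, 0, 0, 0, 0, 0, 0],
    [0.3, 0, 0, 0, 0, 0, 0],
  ],
)

```text
clock: 7.75
position: [536.5, 188.3, 190.2]
ee_rot: [-0.57, 0.822, 0.0, -0.0]
contact_force: [0.4, -0.7, -0.8]
gripper_width: 56.8
```

```bash
python3 - <<'E'
from h import *
d=get_image("wrist");s=read_state();M=R.from_quat(s["ee_rot"]).as_matrix();p=s["position"];print(p,s["clock"],s["gripper_width"],M.round(3).tolist())
cv2.imwrite("pics/w3.png",d["image"][:,:,::-1])
import pickle;pickle.dump(d,open("w3.pkl","wb"))
E
```

```text
[536.54322507 188.32844197 190.25828773] 7.8 57.109335502735675 [[-0.35, -0.937, -0.0], [-0.937, 0.35, -0.0], [0.0, 0.0, -1.0]]
```

View pics/w3.png

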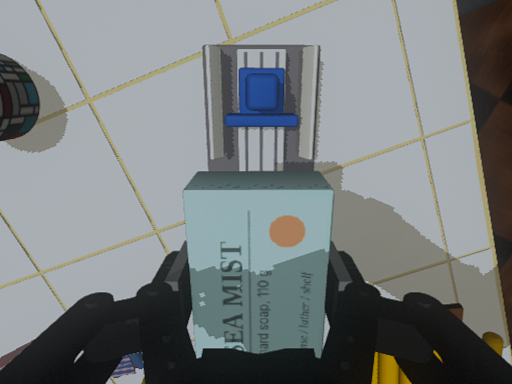

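```bash
python3 - <<'E'
from h import *
import pickle;d=pickle.load(open("w3.pkl","rb"))
from scipy.optimize import brentq
for a,b in [((185,193),(334,193)),((189,274),(328.5,274)),((193,355),(323,355))]:
    f=lambda z:np.linalg.norm(onz(d,a,z)-onz(d,b,z))-58
    z=brentq(f,0,300);print(z,(onz(d,a,z)+onz(d,b,z))/2)
n=np.array([.937,-.35]);u=np.array([.35,.937])
p=np.array([536.5,188.3]);print("tcp lat",p@n)
# lateral from wrist: wall lip outer edges and gate plate, grip
hs=cv2.cvtColor(d["image"],cv2.COLOR_RGB2HSV)
c=blob(d,[105,120,50],[125,255,255],(220,110,310,128));r=cv2.boundingRect(c);print("plate",r)
for q,z in [((225.5,120),51),((298.5,120),51),((204,60),45),((320,60),45),((208,165),45),((315,165),45),((247,92),85),((278,92),85)]:
    w=onz(d,q,z)[:2];print(q,w.round(1),"lat",(w@n).round(1),"u",(w@u).round(1))
E
```

```text
205.72994649474117 [522.42413122 149.85184117 205.72994649]
208.0813772392534 [534.8001401  182.20208419 208.08137724]
210.7764832540105 [548.98490903 219.28031901 210.77648325]
tcp lat 436.79550000000006
plate (225, 110, 73, 17)
(225.5, 120) [543.6 126.1] lat 465.2 u 308.4
(298.5, 120) [485.7 147.7] lat 403.4 u 308.4
(204, 60) [542.6  75.7] lat 481.9 u 260.9
(320, 60) [453.7 108.9] lat 387.0 u 260.9
(208, 165) [574.3 157.6] lat 482.9 u 348.7
(315, 165) [483.7 191.5] lat 386.2 u 348.7
(247, 92) [517.3 111.8] lat 445.6 u 285.8
(278, 92) [496.4 119.6] lat 423.3 u 285.8
```

Tray middle line is at lateral 434.4 mm and the soap at 437.2, so I need 2.5 mm along tool +y and 8 mm along -x. Lowering in two stages.

Emit:
servo_tool(
  rows=[
    [0.3, -0.8, 0.25, 0, 0, 0, 0],
    [0.3, 0, 0, 4, 0, 0, 0],
    [0.3, 0, 0, 4, 0, 0, 0],
    [0.3, 0, 0, 3, 0, 0, 0],
    [0.3, 0, 0, 1.5, 0, 0, 0],
    [0.3, 0, 0, 1, 0, 0, 0],
    [0.3, 0, 0, 0.8, 0, 0, 0],
    [0.3, 0, 0, 0, 0, 0, 0],
    [0.3, 0, 0, 0, 0, 0, 0],
  ],
)

```text
clock: 8.7
position: [537.7, 197.5, 48.1]
ee_rot: [-0.57, 0.822, -0.0, 0.001]
contact_force: [-0.4, 0.1, -1.0]
gripper_width: 56.8
```

Emit:
servo_tool(
  rows=[
    [0.3, 0, 0, 0.5, 0, 0, 0],
    [0.3, 0, 0, 0.3, 0, 0, 0],
    [0.3, 0, 0, 0.3, 0, 0, 0],
    [0.3, 0, 0, 0, 0, 0, 0],
    [0.3, 0, 0, 0, 0, 0, 0],
  ],
)

```text
clock: 9.2
position: [537.1, 197.0, 36.3]
ee_rot: [-0.57, 0.822, -0.0, -0.0]
contact_force: [-0.3, -0.1, -0.9]
gripper_width: 56.7
```

Emit:
servo_tool(
  rows=[
    [0.3, 0, 0, 0.2, 0, 0, 0],
    [0.3, 0, 0, 0.1, 0, 0, 0],
    [0.3, 0, 0, 0, 0, 0, 0],
    [0.85, 0, 0, 0, 0, 0, 0],
    [0.85, 0, 0, 0, 0, 0, 0],
    [0.85, 0, 0, 0, 0, 0, 0],
    [0.85, 0, 0, 0, 0, 0, 0],
  ],
)

```text
clock: 9.9
position: [537.1, 197.1, 33.3]
ee_rot: [-0.57, 0.822, -0.0, 0.0]
contact_force: [0.1, -0.9, 0.4]
gripper_width: 72.9
```

Emit:
servo_tool(
  rows=[
    [0.85, 0, 0, -1, 0, 0, 0],
    [0.85, 0, 0, -2, 0, 0, 0],
    [0.85, 0, 0, -4, 0, 0, 0],
    [0.85, 0, 0, -5, 0, 0, 0],
    [0.85, 0, 0, -4, 0, 0, 0],
    [0.85, -3, 0, -2, 0, 0, 0],
    [0.85, 0, 0, 0, 0, 0, 0],
    [0.85, 0, 0, 0, 0, 0, 0],
  ],
)

```text
clock: 10.7
position: [547.3, 225.4, 213.9]
ee_rot: [-0.57, 0.822, 0.0, 0.0]
contact_force: [-0.7, 0.2, 0.9]
gripper_width: 72.7
```

```bash
python3 - <<'E'
from h import *
d=get_image("wrist");s=read_state();M=R.from_quat(s["ee_rot"]).as_matrix();p=s["position"];print(p,s["clock"],s["gripper_width"],M.round(3).tolist())
cv2.imwrite("pics/w4.png",d["image"][:,:,::-1])
c=blob(d,[78,20,100],[104,255,255],(150,20,360,300));b=box(d,c,52);n=np.array([.937,-.35]);u=np.array([.35,.937]);w=np.array(b[0]);print(cv2.boundingRect(c),b,w@n,w@u)
import pickle;pickle.dump(d,open("w4.pkl","wb"))
E
```

```text
[546.73362198 224.72594808 212.77017508] 10.75 72.50749830050832 [[-0.351, -0.937, -0.002], [-0.937, 0.351, -0.001], [0.001, 0.001, -1.0]]
(225, 97, 65, 94) ((538.1420288085938, 196.5631103515625), (87.48229217529297, 58.42722702026367), 69.50248718261719) 435.4419923706055 372.5293444824219
```

View pics/w4.png

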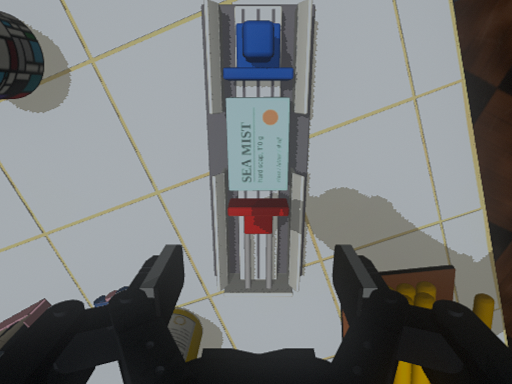

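Soap is flat in the channel, centred (435.4/372.5, size 87.5×58.4 at z=52, 69.5°), between the gate (258,73) and pusher (258,208). The gate grip's top is at (258,40). Next I grip the gate.

Emit:
servo_tool(
  rows=[
    [0.6, 4, -0.1, 0, 0, 0, 0],
    [0.6, 4, 0, 0, 0, 0, 0],
    [0.6, 3.6, 0, 0, 0, 0, 0],
    [0.6, 0, 0, 4, 0, 0, 0],
    [0.6, 0, 0, 3, 0, 0, 0],
    [0.6, 0, 0, 0, 0, 0, 0],
  ],
)

```text
clock: 11.35
position: [503.9, 113.5, 138.6]
ee_rot: [-0.569, 0.822, 0.001, -0.006]
contact_force: [0.6, -0.7, 0.5]
gripper_width: 51.5
```

```bash
python3 - <<'E'
from h import *
import pickle;d=pickle.load(open("w4.pkl","rb"));s=read_state();p=s["position"]
n=np.array([.937,-.35]);u=np.array([.35,.937])
h=cv2.cvtColor(d["image"],cv2.COLOR_RGB2HSV)
w=onz(d,(258,40),85)[:2];print("grip w4",w,w@n,w@u)
print(p,p[:2]@n,p[:2]@u,s["gripper_width"],s["clock"])
E
```

```text
grip w4 [507.6379057  116.67679631] 434.81983893793233 286.99942513535467
[503.90458809 113.54730087 138.63080294] 432.4170437351345 282.7604267454348 51.46768206462999 11.35
```

Emit:
servo_tool(
  rows=[
    [0.6, 0, 0, 3, 0, 0, 0],
    [0.6, 0, 0, 2.5, 0, 0, 0],
    [0.6, 0, 0, 1.2, 0, 0, 0],
    [0.6, 0, 0, 0.6, 0, 0, 0],
    [0.6, 0, 0, 0, 0, 0, 0],
    [0.6, 0, 0, 0, 0, 0, 0],
  ],
)

```text
clock: 11.95
position: [508.7, 116.5, 71.4]
ee_rot: [-0.57, 0.822, -0.0, 0.001]
contact_force: [0.4, -0.5, -0.8]
gripper_width: 51.7
```

Emit:
servo_tool(
  rows=[
    [0.15, 0, 0, 0, 0, 0, 0],
    [0.15, 0, 0, 0, 0, 0, 0],
    [0.15, 0, 0, 0, 0, 0, 0],
    [0.15, 0, 0, 0, 0, 0, 0],
    [0.15, 0, 0, 0, 0, 0, 0],
  ],
)

```text
clock: 12.45
position: [507.1, 116.6, 71.4]
ee_rot: [-0.57, 0.822, 0.0, -0.0]
contact_force: [-5.2, 3.6, 6.4]
gripper_width: 23.0
```

Emit:
servo_tool(
  rows=[
    [0.15, -0.4, 0, 0, 0, 0, 0],
    [0.15, -0.6, 0, 0, 0, 0, 0],
    [0.15, -0.6, 0, 0, 0, 0, 0],
    [0.15, -0.6, 0, 0, 0, 0, 0],
    [0.15, -0.6, 0, 0, 0, 0, 0],
    [0.15, -0.6, 0, 0, 0, 0, 0],
    [0.15, -0.6, 0, 0, 0, 0, 0],
    [0.15, -0.5, 0, 0, 0, 0, 0],
    [0.15, -0.3, 0, 0, 0, 0, 0],
    [0.15, 0, 0, 0, 0, 0, 0],
  ],
)

```text
clock: 13.45
position: [522.9, 159.3, 71.5]
ee_rot: [-0.57, 0.822, -0.0, -0.003]
contact_force: [-5.5, -5.6, 8.9]
gripper_width: 23.0
```

Emit:
servo_tool(
  rows=[
    [0.15, -0.2, 0, 0, 0, 0, 0],
    [0.15, -0.1, 0, 0, 0, 0, 0],
    [0.15, 0, 0, 0, 0, 0, 0],
  ],
)

```text
clock: 13.75
position: [523.8, 161.6, 71.5]
ee_rot: [-0.57, 0.822, -0.0, -0.003]
contact_force: [-5.4, -6.6, 9.3]
gripper_width: 22.7
```

Emit:
servo_tool(
  rows=[
    [0.15, -0.2, 0, 0, 0, 0, 0],
    [0.15, -0.1, 0, 0, 0, 0, 0],
    [0.15, 0, 0, 0, 0, 0, 0],
  ],
)

```text
clock: 14.05
position: [524.8, 164.3, 71.5]
ee_rot: [-0.57, 0.822, -0.0, -0.003]
contact_force: [-6.0, -6.3, 9.0]
gripper_width: 23.1
```

Emit:
servo_tool(
  rows=[
    [0.15, -0.2, 0, 0, 0, 0, 0],
    [0.15, 0, 0, 0, 0, 0, 0],
    [0.15, 0, 0, 0, 0, 0, 0],
  ],
)

```text
clock: 14.35
position: [525.5, 166.1, 71.5]
ee_rot: [-0.57, 0.822, -0.0, -0.003]
contact_force: [-5.6, -5.9, 9.2]
gripper_width: 23.0
```

Emit:
servo_tool(
  rows=[
    [0.15, -0.2, 0, 0, 0, 0, 0],
    [0.15, 0, 0, 0, 0, 0, 0],
  ],
)

```text
clock: 14.55
position: [526.2, 168.0, 71.5]
ee_rot: [-0.57, 0.822, -0.0, -0.003]
contact_force: [-4.7, -7.2, 9.9]
gripper_width: 22.5
```

Emit:
servo_tool(
  rows=[
    [0.15, -0.2, 0, 0, 0, 0, 0],
    [0.15, 0, 0, 0, 0, 0, 0],
  ],
)

```text
clock: 14.75
position: [526.5, 168.8, 71.5]
ee_rot: [-0.57, 0.822, -0.001, -0.004]
contact_force: [-5.4, -10.0, 10.0]
gripper_width: 22.8
```

Force is rising and motion stalling, so the stop has been reached (travel about 56 mm). Release and retreat.

Emit:
servo_tool(
  rows=[
    [0.15, 0.1, 0, 0, 0, 0, 0],
    [0.6, 0, 0, 0, 0, 0, 0],
    [0.6, 0, 0, 0, 0, 0, 0],
    [0.6, 0, 0, 0, 0, 0, 0],
    [0.6, 0, 0, 0, 0, 0, 0],
    [0.6, 0, 0, -1, 0, 0, 0],
    [0.6, 0, 0, -3, 0, 0, 0],
    [0.6, 0, 0, -5, 0, 0, 0],
    [0.6, 0, 0, -5, 0, 0, 0],
    [0.6, -4, 0, 0, 0, 0, 0],
    [0.6, 0, 0, 0, 0, 0, 0],
    [0.6, 0, 0, 0, 0, 0, 0],
  ],
)

```text
clock: 15.95
position: [542.2, 209.3, 210.4]
ee_rot: [-0.57, 0.821, 0.0, -0.0]
contact_force: [-0.1, -0.6, -0.6]
gripper_width: 51.6
```

```bash
python3 - <<'E'
from h import *
d=get_image("wrist");s=read_state();p=s["position"];print(p,s["clock"],s["gripper_width"],s["contact_force"])
n=np.array([.937,-.35]);u=np.array([.35,.937])
c=blob(d,[78,20,100],[104,255,255],(150,20,360,300));b=box(d,c,52);w=np.array(b[0]);print("soap",cv2.boundingRect(c),b,w@n-434.5,w@u-372.5)
c=blob(d,[105,120,120],[125,255,255],(200,0,320,150));print("gate px",cv2.boundingRect(c))
T=get_image("top");c=blob(T,[14,120,110],[32,255,255],(225,190,262,222));print("amber",box(T,c,30))
cv2.imwrite("pics/w5.png",d["image"][:,:,::-1])
E
```

```text
[541.92144938 208.64351598 209.87357831] 16.0 51.3504040114821 [ 0.66396638  0.14213569 -0.32154716]
soap (228, 161, 62, 83) ((552.093017578125, 233.86892700195312), (85.6646728515625, 58.45099639892578), 69.51981353759766) 0.957033020019594 39.86774075317385
gate px (246, 120, 26, 30)
amber ((502.3724365234375, -64.83265686035156), (87.28797149658203, 56.83912658691406), 66.98478698730469)
```

View pics/w5.png

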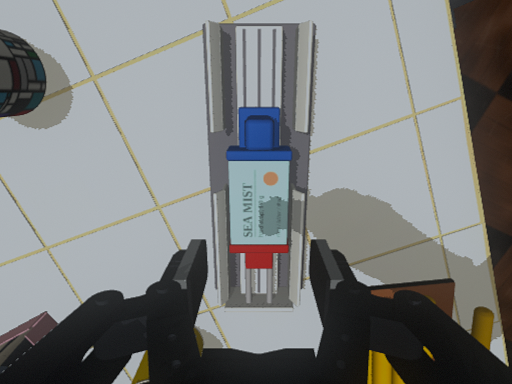

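The soap is clamped between the closed gate (259,153) and the pusher (259,248). It lies flat at x ≈ +40 mm and 1 mm off the middle line, the arm is clear, and amber hasn't moved.

```bash
python3 -c "
from bench import *
print(job_done())"
```

```text
the job is handed in; nothing more can be done
None
```

The light blue soap is loaded in the tray and the blue gate is closed against the spring. I handed the job in at about 16 s.

I gripped the soap across its 58 mm width and laid it flat in the channel while the gate was still open. I then gripped the gate block, slid it about 56 mm until the force rose and it stalled, released it and lifted clear.

**Last checks:**
- **Soap:** about 40 mm beyond `tray_bay` (24 to 60 mm required), 1 mm off the middle line, and lengthwise within about 0.1°.
- **Gate:** my estimate put it at about −30 mm against the −33 mm stop. The 3 mm difference is within my measurement error, and it is well inside the 12 mm limit.
- **Amber soap:** same position in the top view before and after.
- **Robot:** wrist force was near zero after the retreat, so it was touching nothing.

No check failed. Two readings disagreed slightly: the first top-view and wrist-view estimates of the tray's middle line differed by about 3 mm. I settled that with a closer wrist view before placing the soap. In the last view the soap's length read 85.7 mm instead of 88 mm, probably because the gate's edge partly hid it.

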